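Hook the wet lens tray onto the steel plate

TASK

Pick up the standing pull hook, hook it inside the shallow lens tray (two lenses in it) behind its front wall (nearest the robot), and drag the tray towards the robot until it is wholly on the flush steel plate, about midway between the plate's front and back edges. The tray is wet with grinding slurry: do not touch it with the gripper, lift it or tip it, and leave the deep bin where it is. Then stand the hook upright on the bench on its own feet, clear of the tray.

Things in the scene. Friction and masses are not known exactly. Their poses are not given: they have to be found in the camera images.
- pull_hook: Steel hook tool, wooden handle, standing on two crossbar feet, 0.18 kg. Origin: bench level under handle centre; x towards the hook, z up. Handle 90 (x) x 24 (y) x 28 tall, centre 65 up: grip across the 24 from above. An 8 mm bar runs level 65 up to x=+100, then down to a crossbar 50 long (y), 8 thick, underside at 0: the hook. Rear leg at x=-35, crossbar 60 long. At left or right of the bench.
- lens_tray: Shallow white tray 120 (x) x 100 (y) x 35 tall, walls and floor 4 thick, two round lenses fast in its rear (+x) half; front half empty from the front wall's inside (x=-56) to x=+10. 0.2-0.35 kg. Origin: centre of underside; x points away from the robot within 0.25 rad. In a row at the back with the deep bin and a round tub (100 wide, 50 tall), any order, about 190 apart.
- steel_plate: Steel plate let flush into the bench top in front of the row (no step, things slide over it), 190 deep (x) x 620 wide (y). Origin: its centre, at bench height; x away from the robot.
- deep_bin: Square white bin 100 x 100 x 65 tall, empty, in the row with the tray. Origin: centre of underside. Leave it alone.

How it is judged:
By the outcome, as a careful person would: the job done as asked, in the order asked, and still so for the second after the job is handed in, with the robot touching nothing.
It also fails if it takes over 48 s, if anything falls off the work surface, if the arm or the gripper's body presses on something with over 40 N, if the wrist force passes 120 N, or if a joint passes its speed limit or range.

ROBOT

A 7-joint arm with a two-finger parallel gripper is mounted at the origin on the work surface. World frame = base frame: x ahead of the robot, y to its left, z up, the work surface at z = 0. Lengths are in m, angles in rad, forces in N, time in s.
With the tool pointing down it reaches from about 0.4 to 0.85 m from the base axis. Payload 6.9 kg.
Tool frame: the origin (TCP) lies midway between the tips of the shut fingers; the grasp point (between the pads) lies tcp_to_grasp behind it (tcp_to_grasp is the distance from the TCP to the grasp point, in m); z points along the fingers, y is the line along which they close (so a half turn about z gives the same grasp; the last joint's range is limited). The gripper opens to 85 mm and grips with 20 to 120 N. Pads are 22 mm wide; open, the fingers measure 114 mm over their backs; the gripper's body (76 mm by 85 mm) begins 54 mm behind the grasp point. The pads swing forward as they close: fully open they stand 13 mm farther back than shut.
Start: joints at [1.337, 0.507, -0.238, 1.5, 0.126, 1.149, -0.155], TCP at [0.208, -0.589, 0.231] pointing down, gripper open.
Joint ranges: [-3.08, 3.08], [-0.24, 2.05], [-1.43, 1.35], [0, 2.5], [-1.52, 4.66], [0.17, 1.96], [-2.89, 2.89]. Speed limits (rad/s): [2.39, 2.39, 3.14, 3.14, 3.14, 3.14, 3.14].

INTERFACE

Orientations are given as a unit quaternion [w, x, y, z].
In Python, from rig import get_obs, get_image, job_done, tcp_to_grasp gives the robot as it stands. The module is installed in compiled form; this text tells all that it offers.
- The arm moves only by the shell command python3 -m jog 'ROWS' [FORCE]. ROWS is JSON, a list of rows, each an object of numbers: "x", "y", "z": the shift along the tool's x, y, z in m; "wx", "wy", "wz": the turn, a rotation vector about the tool's x, y, z in degrees; "jaw": the gripper's target within -1 to 1 (fully open at 1, half-way at 0, shut at -1). A call has 1 to 20 rows; each row is the pose to reach, as a shift and turn from the pose commanded when the call began, along the tool's axes at that moment; what a row does not reach only later rows make up. A row lasts 1/10 s, in which the tool goes at most 50 mm and 8.59 degrees, less where a joint would pass 70% of its speed; a pose out of reach is approached as far as the arm can. A call with a gripper value outside its range is refused whole. The fingers move at their own pace and stop on an object; FORCE is the grip in N (left out, the last holds). Time passes only in rows, so rows that repeat a pose let the fingers close. It gives the time, the measured TCP pose, the force, the opening and the grip force at its end, in the units of the state.
- get_obs(): the state, without advancing time (a new reading comes with each control period).
- get_image(name): name is "scene" or "top"; returns a dict with "img" (384x512x3 uint8, red, green, blue), "fov_y" (degrees; the focal length in pixels is half the picture's height over the tangent of half this angle, whatever the lens; pixels are square), "cx", "cy" (the principal point, pixels), "R" (3x3) and "t" (3): a world point X has camera coordinates R X + t. Camera axes: x right, y down, z forward; pixel columns grow to the right and rows downward; lengths in m; the calibration is good to about 2 mm. A picture is of the moment at which its call begins. There is no depth.
- job_done(): hands the job in; it is judged then, once.
The state is a dict: "t": time; "q": joint angles; "qvel": joint speeds; "tau": joint torques, N m; "eef_pos": TCP position; "orientation": TCP orientation; "force": force on the tool from outside, world axes, zero at the start; "wrist_torque": the same for the moment, N m; "gripper_width": finger opening in m; "grasp_force": force on a finger pad.
Only numpy, scipy, OpenCV 4.12 (cv2) and the standard library are available. Lean on these libraries where they do the work, as an engineer would, in place of code of your own. Each camera call takes 0.05 s, during which the arm holds its last target. There are 200 camera calls.

## Working session

There is one attempt and no reset: what is moved stays moved. The work goes in short steps, Python scripts to look and compute and a shell command to move; the robot and the scene stay as the last step left them, time stands still between calls to the robot, and variables do not carry over. Pictures are saved under pics/ and viewed, at most 10 in all, crops included, and the job is handed in when it is done.

```bash
mkdir -p pics; cat > h.py <<'E'
import numpy as np, cv2
from rig import get_obs, get_image, tcp_to_grasp
from scipy.spatial.transform import Rotation as Ro
def snap(n,f):
    d=get_image(n); cv2.imwrite('pics/'+f,d['img'][:,:,::-1]); return d
def ray(d,u,v,z):
    f=d['img'].shape[0]/2/np.tan(np.radians(d['fov_y'])/2)
    R=np.array(d['R']);t=np.array(d['t']); C=-R.T@t
    r=R.T@np.array([(u-d['cx'])/f,(v-d['cy'])/f,1]); return C+r*(z-C[2])/r[2]
def proj(d,X):
    f=d['img'].shape[0]/2/np.tan(np.radians(d['fov_y'])/2)
    p=np.array(d['R'])@np.array(X)+d['t']; return p[:2]/p[2]*f+[d['cx'],d['cy']]
E
python3 - <<'E'
from h import *
import pickle
a=snap('top','top0.png');b=snap('scene','scene0.png')
pickle.dump((a,b),open('v0.pkl','wb'))
for d in(a,b):
    R=np.array(d['R']);print(d['fov_y'],-R.T@np.array(d['t']),R.round(2).tolist())
o=get_obs();print(o['eef_pos'],o['orientation'],o['t'],tcp_to_grasp)
print(Ro.from_quat(np.roll(o['orientation'],-1)).as_matrix().round(3))
E
```

```text
53.66978637258017 [0.42185483 0.01372129 1.07739502] [[-0.01, -1.0, 0.0], [-0.99, 0.01, -0.16], [0.16, -0.0, -0.99]]
48.341897607536545 [ 0.99936539 -0.4317818   1.0064086 ] [[0.72, 0.7, 0.0], [0.59, -0.61, -0.53], [-0.37, 0.38, -0.85]]
[ 0.20808466 -0.58886158  0.23051934] [-7.88613196e-04  9.85600136e-01  1.69090875e-01 -1.63058003e-04] 0.1 0.0187
[[ 0.943  0.333 -0.001]
 [ 0.333 -0.943  0.001]
 [-0.    -0.002 -1.   ]]
```

View pics/top0.png

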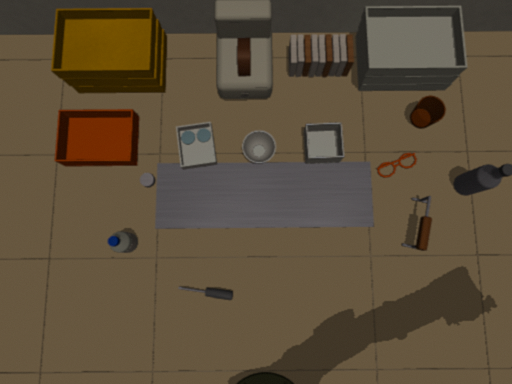

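View pics/scene0.png

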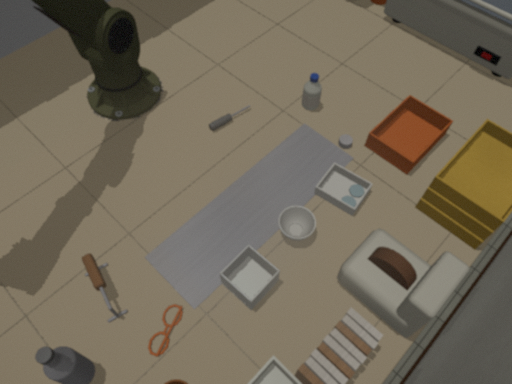

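The top view shows the tray with its lenses at about (196,145), the tub at (259,147) and the bin at (324,143). The plate covers (157-372, 163-228). The hook is on the right, with its handle at (424,234) and its crossbar near (421,198).

```bash
python3 - <<'E'
from h import *
import pickle
a,b=pickle.load(open('v0.pkl','rb'))
c=[cv2.resize(i[:,:,::-1],(400,300),interpolation=cv2.INTER_CUBIC) for i in (a['img'][185:260,380:480],a['img'][115:175,165:245],b['img'][245:328,70:181],b['img'][150:225,300:400])]
im=np.vstack([np.hstack(c[:2]),np.hstack(c[2:])]);im=np.clip(im.astype(float)*1.7,0,255).astype(np.uint8)
cv2.imwrite('pics/c1.png',im)
def big(m):
    n,l,s,ce=cv2.connectedComponentsWithStats(m.astype(np.uint8)); k=1+np.argmax(s[1:,4]); return (l==k),s[k],ce[k]
# handle
for d,roi,nm in((a,(205,260,410,440),'top'),(b,(245,300,75,112),'scene')):
    h=cv2.cvtColor(d['img'],cv2.COLOR_RGB2HSV)
    sub=h[roi[0]:roi[1],roi[2]:roi[3]].astype(int)
    m=(sub[...,1]>150)&(sub[...,0]<16)
    m,s,ce=big(m);r=cv2.minAreaRect(np.argwhere(m)[:,::-1].astype(np.float32))
    u=np.array(r[0])+[roi[2],roi[0]];bp=cv2.boxPoints(r)+[roi[2],roi[0]]
    print(nm,s[4],u,bp.round(1).tolist(),[ray(d,*u,z)[:2].round(3) for z in(.065,.079)],[ray(d,*p,.079)[:2].round(3).tolist() for p in bp])
# tray
h=cv2.cvtColor(a['img'],cv2.COLOR_RGB2HSV)
sub=h[115:175,165:228].astype(int); m=(sub[...,1]<70)&(sub[...,2]>105)
m,s,ce=big(m);print('traymask',s)
r=cv2.minAreaRect(np.argwhere(m)[:,::-1].astype(np.float32));bp=cv2.boxPoints(r)+[165,115]
print(bp.round(1).tolist(),[ray(a,*p,.035)[:2].round(3).tolist() for p in bp])
for p in((157,163),(372,163),(374,228),(156,228)): print('plate',ray(a,*p,0)[:2].round(3))
E
```

```text
top 332 [423.5405407  232.75675774] [[415.6, 248.1], [421.1, 215.7], [431.4, 217.4], [426.0, 249.8]] [array([ 0.479, -0.425]), array([ 0.478, -0.419])] [[0.438, -0.395], [0.523, -0.416], [0.518, -0.443], [0.433, -0.422]]Traceback (most recent call last):
  File "<stdin>", line 14, in <module>
  File "<stdin>", line 8, in big
    return _wrapfunc(a, 'argmax', axis=axis, out=out, **kwds)
    return bound(*args, **kwds)
ValueError: attempt to get argmax of an empty sequence
```

View pics/c1.png

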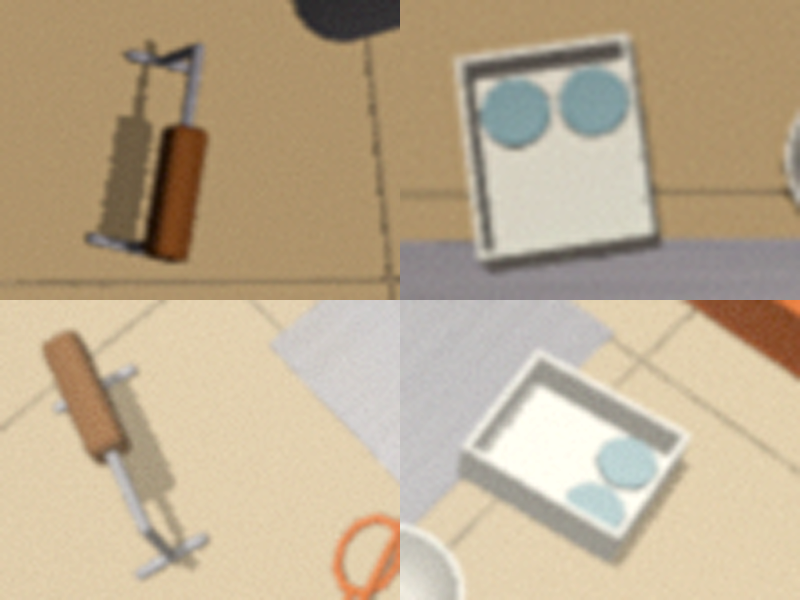

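The crops show the hook pointing away from the robot, with its vertical leg at top (428,197) and its handle spanning (417-431, 216-249). The tray is rotated slightly, with rim corners clear in both views.

```bash
python3 - <<'E'
from h import *
import pickle
a,b=pickle.load(open('v0.pkl','rb'))
T=lambda x,y:(380+x/4-.5,185+y/4-.5)
S=lambda x,y:(70+x/3.604-.5,245+(y-300)/3.614-.5)
p=lambda d,q,z:ray(d,*q,z)[:2].round(4).tolist()
print('hook bar S',p(b,S(140,575),.008),p(b,S(205,540),.008))
print('hook bar T left',p(a,T(128,55),.008))
print('elbow T',p(a,T(196,46),.069),'S',p(b,S(148,530),.069))
print('bar start T',p(a,T(187,126),.069),'S',p(b,S(113,457),.067))
print('rear bar S',p(b,S(58,408),.008),p(b,S(135,372),.008),'T left',p(a,T(88,238),.008))
print('handle right edge T',p(a,T(207,130),.079),p(a,T(188,260),.079),'left z51',p(a,T(163,127),.051),p(a,T(148,255),.051))
T2=lambda x,y:(165+x/5-.5,115+y/5-.5)
S2=lambda x,y:(300+x/4-.5,150+y/4-.5)
print('tray T',[p(a,T2(*q),.035) for q in((80,258),(256,236),(230,36),(58,58))])
print('tray S',[p(b,S2(*q),.035) for q in((140,50),(62,148),(220,240),(288,135))])
print('plate T',[p(a,q,0) for q in((157,162.5),(372,162.5),(373.5,227.5),(156,227.5))])
E
```

```text
hook bar S [0.5718, -0.4706] [0.5834, -0.4278]
hook bar T left [0.5801, -0.4231]
elbow T [0.5768, -0.4444] S [0.5789, -0.4487]
bar start T [0.5229, -0.434] S [0.5242, -0.4368]
rear bar S [0.439, -0.4431] [0.455, -0.3912] T left [0.4511, -0.3856]
handle right edge T [0.5191, -0.4426] [0.4344, -0.4232] left z51 [0.5241, -0.4257] [0.4383, -0.409]
tray T [[0.6736, 0.2318], [0.6854, 0.1328], [0.8036, 0.1488], [0.7913, 0.2472]]
tray S [[0.6726, 0.232], [0.6859, 0.1312], [0.8054, 0.1483], [0.7888, 0.2462]]
plate T [[0.6934, 0.3079], [0.6877, -0.319], [0.4984, -0.3124], [0.5041, 0.3043]]
```

```bash
python3 -m jog '[{"x":0.04,"y":-0.008,"z":0.01,"wz":4,"jaw":1},{"x":0.08,"y":-0.016,"z":0.02,"wz":8,"jaw":1},{"x":0.12,"y":-0.024,"z":0.03,"wz":12,"jaw":1},{"x":0.16,"y":-0.032,"z":0.04,"wz":16,"jaw":1},{"x":0.20,"y":-0.04,"z":0.05,"wz":21,"jaw":1},{"x":0.24,"y":-0.048,"z":0.06,"wz":25,"jaw":1},{"x":0.28,"y":-0.056,"z":0.07,"wz":29,"jaw":1},{"x":0.312,"y":-0.064,"z":0.08,"wz":33,"jaw":1},{"x":0.312,"y":-0.064,"z":0.08,"wz":33,"jaw":1},{"x":0.312,"y":-0.064,"z":0.08,"wz":33,"jaw":1},{"x":0.312,"y":-0.064,"z":0.08,"wz":33,"jaw":1}]'; python3 - <<'E'
from h import *
d=snap('scene','s1.png');e=snap('top','t1.png')
o=get_obs();R=Ro.from_quat(np.roll(o['orientation'],-1)).as_matrix();print(o['eef_pos'],np.arctan2(R[1,0],R[0,0]),R[2].round(4),o['t'])
c=[cv2.resize(i[:,:,::-1],(400,300)) for i in (d['img'][215:335,40:200],e['img'][165:285,350:510])]
cv2.imwrite('pics/c2.png',np.hstack(c))
E
```

```text
[ 0.20812659 -0.58899811  0.23076398] 0.3397861383710339 [-1.0e-04 -1.1e-03 -1.0e+00] 0.2invalid input
```

View pics/c2.png

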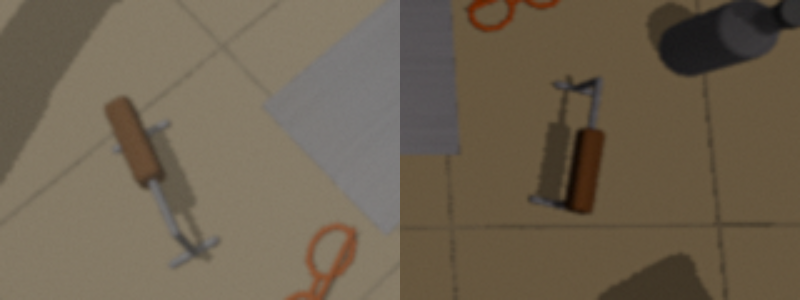

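The picture shows the arm hasn't moved, because the call was refused as "invalid input". I'll try again with every field filled in.

```bash
python3 -m jog '[{"x":0.04,"y":-0.008,"z":0.01,"wx":0,"wy":0,"wz":4,"jaw":1},{"x":0.08,"y":-0.016,"z":0.02,"wx":0,"wy":0,"wz":8,"jaw":1},{"x":0.12,"y":-0.024,"z":0.03,"wx":0,"wy":0,"wz":12,"jaw":1},{"x":0.16,"y":-0.032,"z":0.04,"wx":0,"wy":0,"wz":16,"jaw":1},{"x":0.20,"y":-0.04,"z":0.05,"wx":0,"wy":0,"wz":21,"jaw":1},{"x":0.24,"y":-0.048,"z":0.06,"wx":0,"wy":0,"wz":25,"jaw":1},{"x":0.28,"y":-0.056,"z":0.07,"wx":0,"wy":0,"wz":29,"jaw":1},{"x":0.312,"y":-0.064,"z":0.08,"wx":0,"wy":0,"wz":33,"jaw":1},{"x":0.312,"y":-0.064,"z":0.08,"wx":0,"wy":0,"wz":33,"jaw":1},{"x":0.312,"y":-0.064,"z":0.08,"wx":0,"wy":0,"wz":33,"jaw":1}]'; cat > st.py <<'E'
from h import *
o=get_obs();R=Ro.from_quat(np.roll(o['orientation'],-1)).as_matrix();print(o['eef_pos'].round(4) if hasattr(o['eef_pos'],'round') else o['eef_pos'],'yaw',np.arctan2(R[1,0],R[0,0]).round(4),R[2].round(4),o['t'],o['force'],o['wrist_torque'],o['gripper_width'],o['grasp_force'])
E
python3 st.py
```

```text
t: 1.2
eef_pos: [0.4816, -0.424, 0.1507]
orientation: [-0.0, 0.993, -0.116, -0.001]
force: [-0.1, 0.1, 0.3]
gripper_width: 0.0852
grasp_force: 0.0
[ 0.4816 -0.424   0.1507] yaw -0.2334 [-1.2e-03 -4.0e-04 -1.0e+00] 1.2 [-0.09136782  0.09267217  0.33901983] [-0.0447334  -0.02074639  0.00512249] 0.08517248973985993 0.0
```

```bash
python3 -m jog '[{"x":0,"y":0,"z":0.03,"wx":0,"wy":0,"wz":0,"jaw":1},{"x":0,"y":0,"z":0.06,"wx":0,"wy":0,"wz":0,"jaw":1},{"x":0,"y":0,"z":0.085,"wx":0,"wy":0,"wz":0,"jaw":1},{"x":0,"y":0,"z":0.104,"wx":0,"wy":0,"wz":0,"jaw":1},{"x":0,"y":0,"z":0.104,"wx":0,"wy":0,"wz":0,"jaw":1},{"x":0,"y":0,"z":0.104,"wx":0,"wy":0,"wz":0,"jaw":0},{"x":0,"y":0,"z":0.104,"wx":0,"wy":0,"wz":0,"jaw":-0.3},{"x":0,"y":0,"z":0.104,"wx":0,"wy":0,"wz":0,"jaw":-0.6},{"x":0,"y":0,"z":0.104,"wx":0,"wy":0,"wz":0,"jaw":-1},{"x":0,"y":0,"z":0.104,"wx":0,"wy":0,"wz":0,"jaw":-1},{"x":0,"y":0,"z":0.104,"wx":0,"wy":0,"wz":0,"jaw":-1},{"x":0,"y":0,"z":0.104,"wx":0,"wy":0,"wz":0,"jaw":-1},{"x":0,"y":0,"z":0.104,"wx":0,"wy":0,"wz":0,"jaw":-1},{"x":0,"y":0,"z":0.104,"wx":0,"wy":0,"wz":0,"jaw":-1}]' 60; python3 st.py
```

```text
t: 2.6
eef_pos: [0.4815, -0.4251, 0.0483]
orientation: [0.0, 0.993, -0.118, 0.001]
force: [-1.5, 0.4, 6.0]
gripper_width: 0.0233
grasp_force: 58.8
[ 0.4815 -0.4251  0.0483] yaw -0.236 [ 1.1e-03  5.0e-04 -1.0e+00] 2.6 [-1.49666921  0.35172149  5.9757241 ] [0.28594273 0.15709974 0.00290745] 0.02330290303248143 58.83382201194763
```

```bash
python3 -m jog '[{"x":0,"y":0,"z":-0.02,"wx":0,"wy":0,"wz":0,"jaw":-1},{"x":0,"y":0,"z":-0.05,"wx":0,"wy":0,"wz":0,"jaw":-1},{"x":0,"y":0,"z":-0.085,"wx":0,"wy":0,"wz":0,"jaw":-1},{"x":0,"y":-0.01,"z":-0.11,"wx":0,"wy":0,"wz":0,"jaw":-1},{"x":-0.001,"y":-0.03,"z":-0.12,"wx":0,"wy":0,"wz":-1,"jaw":-1},{"x":-0.003,"y":-0.07,"z":-0.12,"wx":0,"wy":0,"wz":-2,"jaw":-1},{"x":-0.005,"y":-0.115,"z":-0.12,"wx":0,"wy":0,"wz":-4,"jaw":-1},{"x":-0.007,"y":-0.16,"z":-0.12,"wx":0,"wy":0,"wz":-5.5,"jaw":-1},{"x":-0.009,"y":-0.205,"z":-0.12,"wx":0,"wy":0,"wz":-7,"jaw":-1},{"x":-0.011,"y":-0.25,"z":-0.12,"wx":0,"wy":0,"wz":-8.5,"jaw":-1},{"x":-0.013,"y":-0.295,"z":-0.12,"wx":0,"wy":0,"wz":-10,"jaw":-1},{"x":-0.015,"y":-0.34,"z":-0.12,"wx":0,"wy":0,"wz":-11.5,"jaw":-1},{"x":-0.017,"y":-0.385,"z":-0.12,"wx":0,"wy":0,"wz":-13,"jaw":-1},{"x":-0.019,"y":-0.43,"z":-0.12,"wx":0,"wy":0,"wz":-14.5,"jaw":-1},{"x":-0.021,"y":-0.475,"z":-0.12,"wx":0,"wy":0,"wz":-16,"jaw":-1},{"x":-0.023,"y":-0.52,"z":-0.12,"wx":0,"wy":0,"wz":-17.5,"jaw":-1},{"x":-0.024,"y":-0.56,"z":-0.12,"wx":0,"wy":0,"wz":-19,"jaw":-1},{"x":-0.025,"y":-0.59,"z":-0.12,"wx":0,"wy":0,"wz":-20,"jaw":-1},{"x":-0.025,"y":-0.608,"z":-0.12,"wx":0,"wy":0,"wz":-20.7,"jaw":-1},{"x":-0.025,"y":-0.608,"z":-0.12,"wx":0,"wy":0,"wz":-20.7,"jaw":-1}]'; python3 -m jog '[{"x":0,"y":0,"z":0,"wx":0,"wy":0,"wz":0,"jaw":-1},{"x":0,"y":0,"z":0,"wx":0,"wy":0,"wz":0,"jaw":-1}]'>/dev/null;  python3 st.py; python3 - <<'E'
from h import *
import pickle
d=snap('scene','s2.png');e=snap('top','t2.png');pickle.dump((e,d),open('v2.pkl','wb'))
c=[cv2.resize(i[:,:,::-1],(400,400),interpolation=cv2.INTER_CUBIC) for i in (d['img'][100:228,252:380],e['img'][95:223,140:268])]
cv2.imwrite('pics/c3.png',np.clip(1.5*np.hstack(c).astype(float),0,255).astype(np.uint8))
E
```

```text
t: 4.6
eef_pos: [0.5979, 0.176, 0.1663]
orientation: [-0.001, 0.998, 0.065, -0.001]
force: [0.4, -0.6, -2.3]
gripper_width: 0.0231
grasp_force: 59.3
[0.5988 0.1699 0.1669] yaw 0.1229 [-0.001   0.0015 -1.    ] 4.8 [-0.45475512 -0.00646873 -1.65092219] [-0.05109397 -0.00041521 -0.01099196] 0.023308661607125202 59.26541268825531
```

View pics/c3.png

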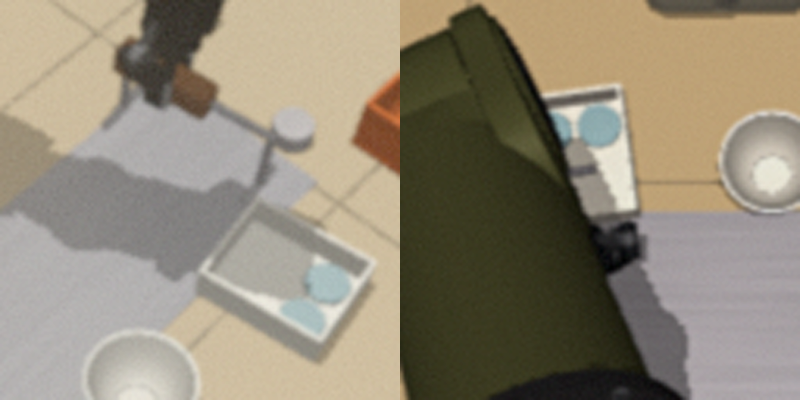

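The scene view shows the hook held level, with its elbow at crop (272,133), i.e. full (339,142.6), and the crossbar just above the tray's front corner. The top view is mostly hidden by the arm.

```bash
python3 - <<'E'
from h import *
import pickle
e,d=pickle.load(open('v2.pkl','rb'))
o=get_obs();R=Ro.from_quat(np.roll(o['orientation'],-1)).as_matrix();p=np.array(o['eef_pos'])
hx=R[:,0];hy=-R[:,1];g=p.copy();zb=p[2]-.0483
P=lambda x,y,z:g*[1,1,0]+hx*x+hy*y+[0,0,zb+z]
for n,q in dict(elbow=P(.1,0,.069),foot=P(.1,0,.004),L=P(.1,.025,.004),Rr=P(.1,-.025,.004),barstart=P(.045,0,.069),hR=P(.045,-.012,.079)).items():
    uv=proj(d,q); print(n,q.round(4),((uv+.5-[252,100])*3.125).round(0), 'top',((proj(e,q)+.5-[140,95])*3.125).round(0))
print('elbow meas',ray(d,252+272/3.125-.5,100+133/3.125-.5,zb+.069))
print('tray front corners px',[((proj(d,[x,y,.035])+.5-[252,100])*3.125).round(0) for x,y in((.6731,.232),(.6856,.132))])
c=cv2.resize(d['img'][130:194,300:364][:,:,::-1],(512,512),interpolation=cv2.INTER_CUBIC)
cv2.imwrite('pics/c4.png',np.clip(1.5*c.astype(float),0,255).astype(np.uint8))
E
```

```text
elbow [0.6983 0.1824 0.1879] [278. 136.] top [152. 146.]
foot [0.6983 0.1824 0.1229] [264. 185.] top [167. 169.]
L [0.6953 0.2072 0.1229] [280. 166.] top [137. 173.]
Rr [0.7014 0.1576 0.1229] [248. 205.] top [197. 166.]
barstart [0.6437 0.1757 0.1879] [218. 102.] top [160. 214.]
hR [0.6452 0.1637 0.1979] [211. 103.] top [173. 209.]
elbow meas [0.69372894 0.18130855 0.18794826]
tray front corners px [array([260., 196.]), array([199., 271.])]
```

View pics/c4.png

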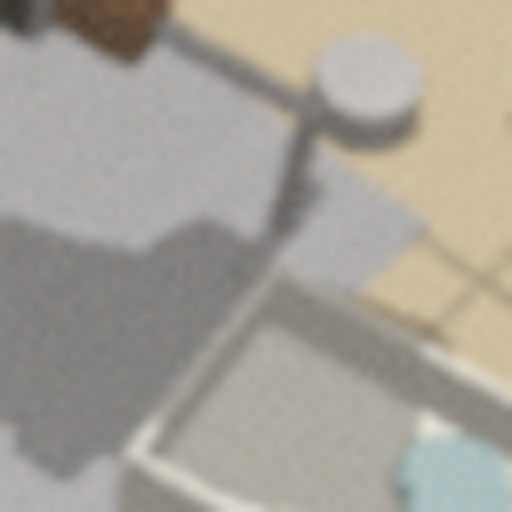

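```bash
python3 -m jog '[{"x":0.006,"y":-0.001,"z":0,"wx":0,"wy":0,"wz":0,"jaw":-1},{"x":0.012,"y":-0.002,"z":0,"wx":0,"wy":0,"wz":0,"jaw":-1},{"x":0.012,"y":-0.002,"z":0.015,"wx":0,"wy":0,"wz":0,"jaw":-1},{"x":0.012,"y":-0.002,"z":0.035,"wx":0,"wy":0,"wz":0,"jaw":-1},{"x":0.012,"y":-0.002,"z":0.055,"wx":0,"wy":0,"wz":0,"jaw":-1},{"x":0.012,"y":-0.002,"z":0.07,"wx":0,"wy":0,"wz":0,"jaw":-1},{"x":0.012,"y":-0.002,"z":0.082,"wx":0,"wy":0,"wz":0,"jaw":-1},{"x":0.012,"y":-0.002,"z":0.092,"wx":0,"wy":0,"wz":0,"jaw":-1},{"x":0.012,"y":-0.002,"z":0.1,"wx":0,"wy":0,"wz":0,"jaw":-1},{"x":0.012,"y":-0.002,"z":0.105,"wx":0,"wy":0,"wz":0,"jaw":-1},{"x":0.012,"y":-0.002,"z":0.11,"wx":0,"wy":0,"wz":0,"jaw":-1},{"x":0.012,"y":-0.002,"z":0.11,"wx":0,"wy":0,"wz":0,"jaw":-1},{"x":0.012,"y":-0.002,"z":0.11,"wx":0,"wy":0,"wz":0,"jaw":-1},{"x":0.012,"y":-0.002,"z":0.11,"wx":0,"wy":0,"wz":0,"jaw":-1}]';  python3 st.py; python3 - <<'E'
from h import *
d=snap('scene','s3.png')
c=cv2.resize(d['img'][130:220,290:390][:,:,::-1],(800,600)[:1]+(600,),interpolation=cv2.INTER_CUBIC)
cv2.imwrite('pics/c5.png',np.clip(1.5*c.astype(float),0,255).astype(np.uint8))
E
```

```text
t: 6.3
eef_pos: [0.611, 0.1756, 0.0578]
orientation: [-0.0, 0.998, 0.063, 0.0]
force: [-0.5, -0.1, -2.5]
gripper_width: 0.023
grasp_force: 59.3
[0.611  0.1756 0.0578] yaw 0.1251 [ 9.e-04 -2.e-04 -1.e+00] 6.3 [-0.45237216 -0.13069312 -2.48369137] [ 0.07332455  0.02760939 -0.03000367] 0.02295447695927694 59.25780773162842
```

View pics/c5.png

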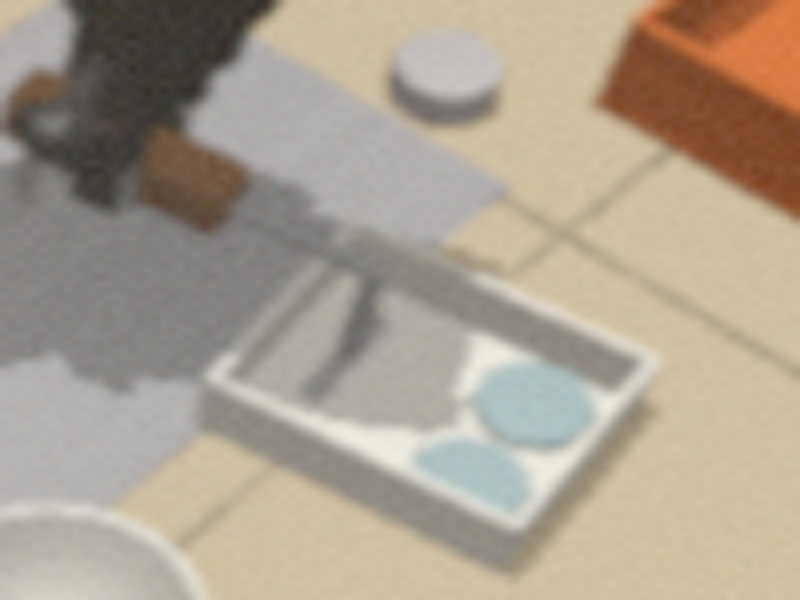

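The picture shows the crossbar inside the tray, from (375,290) to (315,390) in the crop, clear of the front wall and the lenses. Next is a gentle drag.

```bash
python3 -m jog '[{"x":-0.006,"y":0,"z":0,"wx":0,"wy":0,"wz":0,"jaw":-1},{"x":-0.012,"y":0,"z":0,"wx":0,"wy":0,"wz":0,"jaw":-1},{"x":-0.016,"y":0,"z":0,"wx":0,"wy":0,"wz":0,"jaw":-1},{"x":-0.019,"y":0,"z":0,"wx":0,"wy":0,"wz":0,"jaw":-1},{"x":-0.022,"y":0,"z":0,"wx":0,"wy":0,"wz":0,"jaw":-1},{"x":-0.025,"y":0,"z":0,"wx":0,"wy":0,"wz":0,"jaw":-1},{"x":-0.03,"y":0,"z":0,"wx":0,"wy":0,"wz":0,"jaw":-1},{"x":-0.037,"y":0,"z":0,"wx":0,"wy":0,"wz":0,"jaw":-1},{"x":-0.045,"y":0,"z":0,"wx":0,"wy":0,"wz":0,"jaw":-1},{"x":-0.053,"y":0,"z":0,"wx":0,"wy":0,"wz":0,"jaw":-1},{"x":-0.061,"y":0,"z":0,"wx":0,"wy":0,"wz":0,"jaw":-1},{"x":-0.069,"y":0,"z":0,"wx":0,"wy":0,"wz":0,"jaw":-1},{"x":-0.077,"y":0,"z":0,"wx":0,"wy":0,"wz":0,"jaw":-1},{"x":-0.085,"y":0,"z":0,"wx":0,"wy":0,"wz":0,"jaw":-1},{"x":-0.093,"y":0,"z":0,"wx":0,"wy":0,"wz":0,"jaw":-1},{"x":-0.101,"y":0,"z":0,"wx":0,"wy":0,"wz":0,"jaw":-1},{"x":-0.108,"y":0,"z":0,"wx":0,"wy":0,"wz":0,"jaw":-1},{"x":-0.114,"y":0,"z":0,"wx":0,"wy":0,"wz":0,"jaw":-1},{"x":-0.118,"y":0,"z":0,"wx":0,"wy":0,"wz":0,"jaw":-1},{"x":-0.12,"y":0,"z":0,"wx":0,"wy":0,"wz":0,"jaw":-1}]';  python3 st.py; cat > tray.py <<'E'
from h import *
import sys,time
d=snap('scene',sys.argv[1])
h=cv2.cvtColor(d['img'],cv2.COLOR_RGB2HSV).astype(int)
x0,y0=[int(v) for v in sys.argv[2:4]]
c=cv2.resize(d['img'][y0:y0+90,x0:x0+120][:,:,::-1],(800,600),interpolation=cv2.INTER_CUBIC)
cv2.imwrite('pics/c_'+sys.argv[1],np.clip(1.5*c.astype(float),0,255).astype(np.uint8))
E
python3 tray.py s4.png 245 105
```

```text
t: 8.35
eef_pos: [0.4914, 0.1605, 0.0574]
orientation: [-0.0, 0.998, 0.063, 0.0]
force: [2.1, -0.3, -0.7]
gripper_width: 0.0232
grasp_force: 59.3
[0.4914 0.1605 0.0574] yaw 0.1252 [ 1.e-04 -0.e+00 -1.e+00] 8.35 [ 2.1289439  -0.34788472 -0.65892996] [ 0.09958489 -0.44967205  0.03576104] 0.023206515494567276 59.26688611507416
```

View pics/c_s4.png

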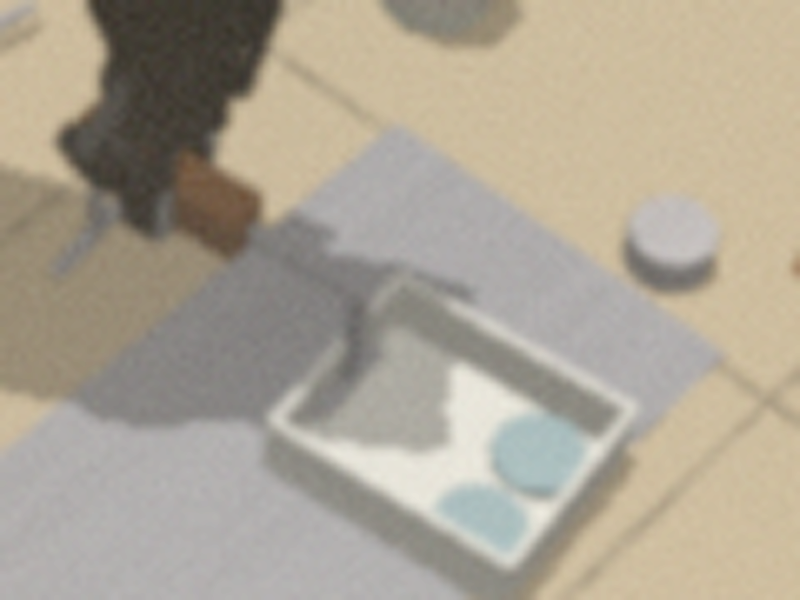

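The drag is working: the tray's rim corners are at crop (400,280), (275,412), (512,565) and (632,405), and it is straight. I'll compute how far is left.

```bash
python3 - <<'E'
from h import *
d=get_image('scene')
P=np.array([ray(d,245+x/6.667-.5,105+y/6.667-.5,.035)[:2] for x,y in((400,280),(275,412),(512,565),(632,405))])
c=P.mean(0);v=P[3]-P[0]+P[2]-P[1];yaw=np.arctan2(v[1],v[0]);print(P.round(4).tolist(),c,yaw)
pl=[ray(d,245+x/6.667-.5,105+y/6.667-.5,0)[:2].round(4) for x,y in((398,125),(720,358))];print('plate left corners',pl,np.mean(pl,0))
E
```

```text
[[0.5768, 0.2149], [0.5848, 0.1257], [0.7036, 0.1363], [0.6891, 0.2325]] [0.63860429 0.17736021] 0.12121694091478719
plate left corners [array([0.502 , 0.3063]), array([0.6898, 0.3033])] [0.5959 0.3048]
```

```bash
python3 -m jog '[{"x":-0.003,"y":0,"z":0,"wx":0,"wy":0,"wz":0,"jaw":-1},{"x":-0.008,"y":0,"z":0,"wx":0,"wy":0,"wz":0,"jaw":-1},{"x":-0.015,"y":0,"z":0,"wx":0,"wy":0,"wz":0,"jaw":-1},{"x":-0.022,"y":0,"z":0,"wx":0,"wy":0,"wz":0,"jaw":-1},{"x":-0.029,"y":0,"z":0,"wx":0,"wy":0,"wz":0,"jaw":-1},{"x":-0.035,"y":0,"z":0,"wx":0,"wy":0,"wz":0,"jaw":-1},{"x":-0.039,"y":0,"z":0,"wx":0,"wy":0,"wz":0,"jaw":-1},{"x":-0.042,"y":0,"z":0,"wx":0,"wy":0,"wz":0,"jaw":-1},{"x":-0.042,"y":0,"z":0,"wx":0,"wy":0,"wz":0,"jaw":-1},{"x":-0.042,"y":0,"z":0,"wx":0,"wy":0,"wz":0,"jaw":-1}]';  python3 st.py; python3 tray.py s5.png 225 95
```

```text
t: 9.45
eef_pos: [0.4499, 0.1553, 0.0573]
orientation: [0.0, 0.998, 0.063, -0.0]
force: [-0.1, -0.1, -2.9]
gripper_width: 0.0228
grasp_force: 59.2
[0.4499 0.1553 0.0573] yaw 0.1251 [-3.e-04  1.e-04 -1.e+00] 9.45 [-0.07949157 -0.07638301 -2.87593045] [ 0.00608045  0.02129841 -0.00242768] 0.02282439545932921 59.2263400554657
```

View pics/c_s5.png

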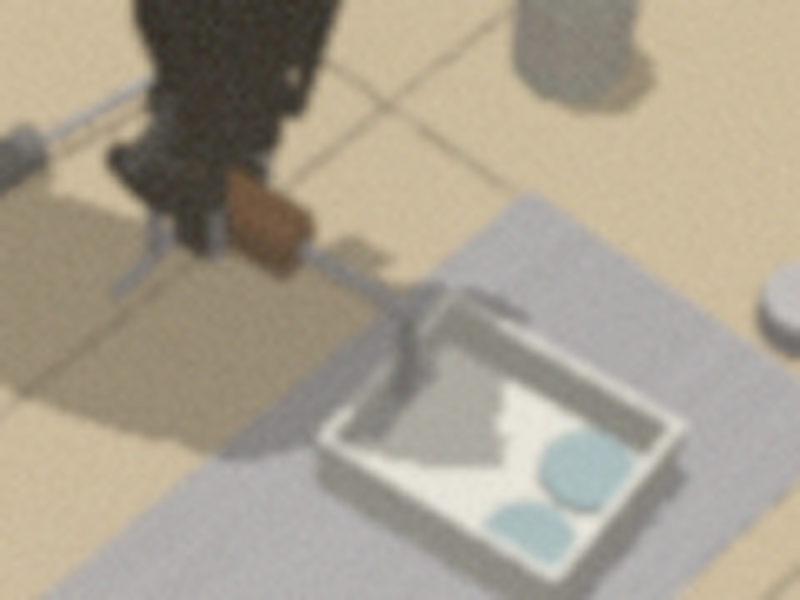

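The tray is now wholly on the plate, with rim corners at crop (450,292), (322,440), (552,582) and (686,420).

```bash
python3 - <<'E'
from h import *
d=get_image('scene')
P=np.array([ray(d,225+x/6.667-.5,95+y/6.667-.5,.035)[:2] for x,y in((450,292),(322,440),(552,582),(686,420))])
v=P[3]-P[0]+P[2]-P[1];print(P.mean(0),np.arctan2(v[1],v[0]))
o=get_obs();print(o['q'])
E
```

```text
[0.59662385 0.17152656] 0.13208181381652756
[-0.24638791  0.51780854 -0.1982215   2.10117115  0.19091044  0.5392724
 -2.02929101]
```

```bash
python3 -m jog '[{"x":0.004,"y":0,"z":0,"wx":0,"wy":0,"wz":0,"jaw":-1},{"x":0.009,"y":0,"z":0,"wx":0,"wy":0,"wz":0,"jaw":-1},{"x":0.014,"y":0,"z":0,"wx":0,"wy":0,"wz":0,"jaw":-1},{"x":0.014,"y":0,"z":-0.003,"wx":0,"wy":0,"wz":0,"jaw":-1},{"x":0.014,"y":0,"z":-0.012,"wx":0,"wy":0,"wz":0,"jaw":-1},{"x":0.014,"y":0,"z":-0.027,"wx":0,"wy":0,"wz":0,"jaw":-1},{"x":0.014,"y":0,"z":-0.047,"wx":0,"wy":0,"wz":0,"jaw":-1},{"x":0.014,"y":0,"z":-0.072,"wx":0,"wy":0,"wz":0,"jaw":-1},{"x":0.014,"y":0,"z":-0.095,"wx":0,"wy":0,"wz":0,"jaw":-1},{"x":0.014,"y":0,"z":-0.11,"wx":0,"wy":0,"wz":0,"jaw":-1},{"x":0.014,"y":0,"z":-0.11,"wx":0,"wy":0,"wz":0,"jaw":-1}]'
python3 -m jog '[{"x":-0.001,"y":0.01,"z":0,"wx":0,"wy":0,"wz":0.5,"jaw":-1},{"x":-0.003,"y":0.03,"z":0,"wx":0,"wy":0,"wz":1,"jaw":-1},{"x":-0.006,"y":0.06,"z":0,"wx":0,"wy":0,"wz":2,"jaw":-1},{"x":-0.01,"y":0.1,"z":0,"wx":0,"wy":0,"wz":3.5,"jaw":-1},{"x":-0.014,"y":0.14,"z":0,"wx":0,"wy":0,"wz":5,"jaw":-1},{"x":-0.017,"y":0.18,"z":0,"wx":0,"wy":0,"wz":6.5,"jaw":-1},{"x":-0.021,"y":0.22,"z":0,"wx":0,"wy":0,"wz":8,"jaw":-1},{"x":-0.025,"y":0.26,"z":0,"wx":0,"wy":0,"wz":9.5,"jaw":-1},{"x":-0.029,"y":0.3,"z":0,"wx":0,"wy":0,"wz":11,"jaw":-1},{"x":-0.033,"y":0.34,"z":0,"wx":0,"wy":0,"wz":12.5,"jaw":-1},{"x":-0.037,"y":0.38,"z":0,"wx":0,"wy":0,"wz":14,"jaw":-1},{"x":-0.041,"y":0.42,"z":0,"wx":0,"wy":0,"wz":15.5,"jaw":-1},{"x":-0.045,"y":0.46,"z":0,"wx":0,"wy":0,"wz":17,"jaw":-1},{"x":-0.049,"y":0.5,"z":0,"wx":0,"wy":0,"wz":18.5,"jaw":-1},{"x":-0.052,"y":0.535,"z":0,"wx":0,"wy":0,"wz":19.5,"jaw":-1},{"x":-0.054,"y":0.56,"z":0,"wx":0,"wy":0,"wz":20.3,"jaw":-1},{"x":-0.056,"y":0.579,"z":0,"wx":0,"wy":0,"wz":20.6,"jaw":-1},{"x":-0.056,"y":0.579,"z":0,"wx":0,"wy":0,"wz":20.6,"jaw":-1},{"x":-0.056,"y":0.579,"z":0,"wx":0,"wy":0,"wz":20.6,"jaw":-1}]' >/dev/null; python3 st.py
```

```text
t: 10.65
eef_pos: [0.4648, 0.1575, 0.1698]
orientation: [-0.001, 0.998, 0.063, 0.002]
force: [-0.2, 1.0, -1.5]
gripper_width: 0.0231
grasp_force: 59.3
[ 0.4793 -0.4242  0.1657] yaw -0.2356 [-0.0027 -0.0014 -1.    ] 12.55 [-0.6409403   0.66888169 -2.090354  ] [ 0.0784307  -0.03430189  0.04140198] 0.02307302931382861 59.24187898635864
```

```bash
python3 -m jog '[{"x":0,"y":0,"z":0.02,"wx":0,"wy":0,"wz":0,"jaw":-1},{"x":0,"y":0,"z":0.045,"wx":0,"wy":0,"wz":0,"jaw":-1},{"x":0,"y":0,"z":0.07,"wx":0,"wy":0,"wz":0,"jaw":-1},{"x":0,"y":0,"z":0.09,"wx":0,"wy":0,"wz":0,"jaw":-1},{"x":0,"y":0,"z":0.102,"wx":0,"wy":0,"wz":0,"jaw":-1},{"x":0,"y":0,"z":0.109,"wx":0,"wy":0,"wz":0,"jaw":-1},{"x":0,"y":0,"z":0.113,"wx":0,"wy":0,"wz":0,"jaw":-1},{"x":0,"y":0,"z":0.115,"wx":0,"wy":0,"wz":0,"jaw":-1},{"x":0,"y":0,"z":0.117,"wx":0,"wy":0,"wz":0,"jaw":-1},{"x":0,"y":0,"z":0.118,"wx":0,"wy":0,"wz":0,"jaw":-1},{"x":0,"y":0,"z":0.118,"wx":0,"wy":0,"wz":0,"jaw":-1},{"x":0,"y":0,"z":0.118,"wx":0,"wy":0,"wz":0,"jaw":-1}]'; python3 st.py
```

```text
t: 13.75
eef_pos: [0.4807, -0.4246, 0.0496]
orientation: [0.0, 0.993, -0.117, 0.0]
force: [-0.0, 0.4, -2.4]
gripper_width: 0.0232
grasp_force: 59.3
[ 0.4807 -0.4246  0.0496] yaw -0.2346 [ 5.e-04  2.e-04 -1.e+00] 13.75 [-0.0200676   0.37425558 -2.39515602] [ 0.01870775 -0.04721478 -0.01883539] 0.02321006739409255 59.276270270347595
```

Still hanging about 1 mm up (force −2.4 N, which is the hook's weight). I'll lower 1 mm at a time until it touches.

```bash
python3 -m jog '[{"x":0,"y":0,"z":0.001,"wx":0,"wy":0,"wz":0,"jaw":-1},{"x":0,"y":0,"z":0.0015,"wx":0,"wy":0,"wz":0,"jaw":-1},{"x":0,"y":0,"z":0.002,"wx":0,"wy":0,"wz":0,"jaw":-1},{"x":0,"y":0,"z":0.002,"wx":0,"wy":0,"wz":0,"jaw":-1},{"x":0,"y":0,"z":0.002,"wx":0,"wy":0,"wz":0,"jaw":-1}]'
```

```text
t: 14.25
eef_pos: [0.4807, -0.4246, 0.0483]
orientation: [0.0, 0.993, -0.117, 0.0]
force: [-2.6, 2.1, 7.0]
gripper_width: 0.0232
grasp_force: 60.5
```

```bash
python3 -m jog '[{"x":0,"y":0,"z":-0.0005,"wx":0,"wy":0,"wz":0,"jaw":-1},{"x":0,"y":0,"z":-0.0005,"wx":0,"wy":0,"wz":0,"jaw":-1},{"x":0,"y":0,"z":-0.0005,"wx":0,"wy":0,"wz":0,"jaw":-0.4},{"x":0,"y":0,"z":-0.0005,"wx":0,"wy":0,"wz":0,"jaw":-0.2},{"x":0,"y":0,"z":-0.0005,"wx":0,"wy":0,"wz":0,"jaw":0.2},{"x":0,"y":0,"z":-0.0005,"wx":0,"wy":0,"wz":0,"jaw":1},{"x":0,"y":0,"z":-0.0005,"wx":0,"wy":0,"wz":0,"jaw":1},{"x":0,"y":0,"z":-0.0005,"wx":0,"wy":0,"wz":0,"jaw":1},{"x":0,"y":0,"z":-0.0005,"wx":0,"wy":0,"wz":0,"jaw":1}]' 20
python3 -m jog '[{"x":0,"y":0,"z":-0.01,"wx":0,"wy":0,"wz":0,"jaw":1},{"x":0,"y":0,"z":-0.03,"wx":0,"wy":0,"wz":0,"jaw":1},{"x":0,"y":0,"z":-0.06,"wx":0,"wy":0,"wz":0,"jaw":1},{"x":0,"y":0,"z":-0.1,"wx":0,"wy":0,"wz":0,"jaw":1},{"x":-0.03,"y":0.01,"z":-0.14,"wx":0,"wy":0,"wz":0,"jaw":1},{"x":-0.06,"y":0.03,"z":-0.17,"wx":0,"wy":0,"wz":0,"jaw":1},{"x":-0.09,"y":0.05,"z":-0.18,"wx":0,"wy":0,"wz":0,"jaw":1},{"x":-0.13,"y":0.07,"z":-0.18,"wx":0,"wy":0,"wz":0,"jaw":1},{"x":-0.17,"y":0.09,"z":-0.18,"wx":0,"wy":0,"wz":0,"jaw":1},{"x":-0.2,"y":0.1,"z":-0.18,"wx":0,"wy":0,"wz":0,"jaw":1},{"x":-0.2,"y":0.1,"z":-0.18,"wx":0,"wy":0,"wz":0,"jaw":1},{"x":-0.2,"y":0.1,"z":-0.18,"wx":0,"wy":0,"wz":0,"jaw":1}]'
python3 - <<'E'
from h import *
e=snap('top','t9.png');d=snap('scene','s9.png')
c=[cv2.resize(i[:,:,::-1],(400,300),interpolation=cv2.INTER_CUBIC) for i in (d['img'][225:345,40:200],e['img'][165:285,350:510],d['img'][85:265,200:440],e['img'][100:265,140:360])]
cv2.imwrite('pics/c9.png',np.clip(1.5*np.vstack([np.hstack(c[:2]),np.hstack(c[2:])]).astype(float),0,255).astype(np.uint8))
E
```

```text
t: 15.15
eef_pos: [0.4806, -0.4244, 0.0477]
orientation: [-0.0, 0.993, -0.117, -0.0]
force: [0.3, 0.8, -0.8]
gripper_width: 0.0855
grasp_force: 0.0
t: 16.35
eef_pos: [0.2625, -0.4754, 0.2287]
orientation: [0.0, 0.993, -0.118, 0.001]
force: [1.1, -0.3, -0.6]
gripper_width: 0.0854
grasp_force: 0.0
```

View pics/c9.png

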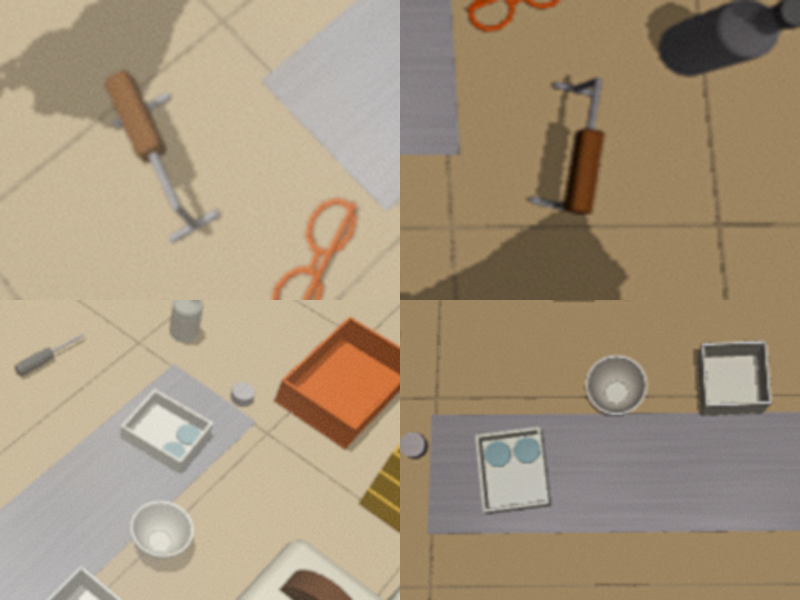

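The hook is standing on both feet at its old spot. The tray is wholly on the plate and mid-depth (top crop: tray middle at about row 470, plate middle at 473). The bin and tub look unmoved, so I'm handing in.

```bash
python3 -c "
from rig import job_done
print(job_done())"
```

```text
the job is handed in; nothing more can be done
None
```

I handed the job in at about 16.5 s of the 48 s: the tray is wholly on the steel plate and about midway front to back, the hook stands on its own feet clear of it, and the bin was left alone.

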